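# Walk the cash box home against its block and lock it in

## Task

The steel cash box on the spice counter is full of coins and too heavy to shove square: walk it forward by pushing the two corner buffers on its lock side in turn, never pushing it with more than 24 N, until its back is flush against the wooden bearing block, and press it gently until you feel it bear on the block. Then swing the wooden keeper bar fully across behind it, without forcing the bar against the box, so that it is locked in. Leave the things around it where they stand.

Things in the scene. Friction and masses are not known exactly. Their poses are not given: they have to be found in the camera images.
- cashbox: heavy grey steel cash box, loose, no handle: a closed block 120 deep (its x) x 280 wide (its y) x 85 mm high, about 4.6 kg, on two skids near its middle. Origin: centre of its underside. Its -x face (round lock, two black buffers) looks to the robot and is the one to push; its +x face goes against the block. It starts 45 to 75 mm short of home, up to 0.15 rad askew, 10 mm to the side.
- lock_face (a point): middle of the box's -x face, 40 mm up, axes as the box. A square push here needs about 24 to 31 N to slide the box: too much. A push on a buffer slides it at about 11 to 14 N and swings that end ahead about a point some 30 mm beyond the box's middle, on the other side; the middle follows by about a fifth of the push. A stop at speed against the block adds force: go slowly there.
- left_buffer_face (a point): middle of the outer face of the black plastic buffer at the left (+y) end of the lock side, 120 mm left of the middle, 46 mm up. Each buffer is a slick pad 34 wide, 60 high, standing 8 mm proud of the face, sprung: it gives 1 mm for every 4 N, at most 7 mm. Axes as the box.
- right_buffer_face (a point): the same on the right buffer, 120 mm to the right (-y) of the middle
- bracket: fixed bracket; position and yaw vary. Origin: at counter height, where the centre of the box's underside belongs, axes as the box's when home (x away from the robot). In its frame (mm): left arm x -90 to 100, y 177 to 193, 30 high; short right post x 30 to 100, y -193 to -177, 30 high; dark cross bar x 80 to 100, 40 high. The box has 37 mm to spare each side.
- rail: fixed wooden bearing block, rigid, 20 x 160 mm, 40 mm high, in the middle of the cross bar's near side; origin: the middle of its near face, at counter height, 60 mm ahead of the bracket's origin; it spans y -80 to 80 mm there. The box is home when its +x face is flush against this near face; askew, it meets the block's left or right end first.
- keeper (a joint): dark wooden bar, 16 wide, 20 high, reaching 100 mm, swinging level on an upright pivot at the near end of the bracket's left arm; light friction (0.12 N m), stays where left. 0: points to the bracket's -x; positive is anticlockwise from above; starts at -0.5 to 0 (outward); +1.57, its rigid stop: lies across behind the box towards the bracket's -y, 5 mm clear of the left buffer if the box is home.
- keeper_pivot (a point): fixed point on the keeper's pivot axis, half-way up the bar, 41 mm above the counter, at x -81, y 185 mm in the bracket's frame; the bar's top is 51 mm above the counter
- keeper_tip (a point): the free end of the keeper bar, half-way up, on its middle line, 100 mm from the pivot
- canister: bystander: small brass tin with domed lid, 90 mm across, 140 mm high, 0.8 kg; origin at the centre of its underside. Leave alone.
- jar: bystander: closed amber glass jar, 60 mm across, 85 mm high; origin at the centre of its underside. Leave alone.
- mortar: bystander: marble mortar bowl, 90 mm across, 65 mm high; origin at the centre of its underside. Leave alone.

How it is judged:
On the way:
1. the box is flush against the bearing block (within 3 mm and 0.025 rad) and bears on it with at least 2 N, the keeper still open (x of cashbox in the frame of bracket above -0.003 m and angle between the x axis of cashbox and the x axis of bracket, either way round below 0.025 rad and contact force between cashbox and rail above 2 N and value of joint keeper below 0.4 rad), for 0.1 s.
At the end, for the whole second after the job is handed in: The box rests on the counter between the bracket's arms, its back face flush on the bearing block (within 4 mm and 0.03 rad), and the keeper bar lies across behind it (joint above 1.45 rad), everything at rest (x of cashbox in the frame of bracket above -0.004 m and angle between the x axis of cashbox and the x axis of bracket, either way round below 0.03 rad and y of cashbox in the frame of bracket between -0.04 and 0.04 m and angle between cashbox's own z axis and vertical below 0.03 rad and value of joint keeper above 1.45 rad and linear speed of cashbox below 0.01 m/s and velocity of joint keeper below 0.05 rad/s); the robot touches nothing.
It fails at once if the robot pushes the box with more than 24 N (contact force between any of the fingers, the arm and cashbox above 24 N).
It fails at once if the box is tipped by more than 0.12 rad (angle between cashbox's own z axis and vertical above 0.12 rad).
It fails at once if the keeper is forced against the box with more than 10 N (contact force between cashbox and keeper above 10 N).
It fails at once if a bystander (tin, jar or mortar) is moved by more than 15 mm (distance of any of canister, jar, mortar from where it was at the start of the episode above 0.015 m).
It also fails if it takes over 72 s, if anything falls off the work surface, if the arm or the gripper's body presses on something with over 40 N, if the wrist force passes 120 N, or if a joint passes its speed limit or range.

## Robot

A 6-joint arm with a two-finger parallel gripper is mounted at the origin on the work surface. World frame = base frame: x ahead of the robot, y to its left, z up, the work surface at z = 0. Lengths are in m, angles in rad, forces in N, time in s.
With the tool pointing down it reaches from about 0.35 to 0.975 m from the base axis. Payload 4.9 kg.
Tool frame: the origin (TCP) lies midway between the tips of the shut fingers; the grasp point (between the pads) lies manip.grip_depth behind it (manip.grip_depth is the distance from the TCP to the grasp point, in m); z points along the fingers, x is the direction in which the jaws open and shut, and the axes are right-handed (so a half turn about z gives the same grasp; the last joint's range is limited). The gripper opens to 85 mm and grips with 20 to 120 N. Pads are 22 mm wide; open, the fingers measure 114 mm over their backs; the gripper's body (76 mm by 85 mm) begins 54 mm behind the grasp point. The pads swing forward as they close: fully open they stand 13 mm farther back than shut.
Start: joints at [1.103, 0.053, 1.613, -0, 1.476, -0.119], TCP at [0.214, 0.587, 0.231] pointing down, gripper open.
Joint ranges: [-3.01, 3.01], [-1.01, 2.22], [0.06, 2.58], [-1.02, 4.17], [0.09, 2.62], [-3.14, 3.14]. Speed limits (rad/s): [2.57, 2.57, 3.14, 3.14, 3.14, 3.14].

## Interface

Orientations are given as a unit quaternion [w, x, y, z].
In Python, from plant import state, grab_frame, ticket, manip gives the robot as it stands.
- The arm moves only by the tool carry_out, never from a script. Its argument "moves" is a list that holds one entry, the list of rows, each a list of 7 numbers: the turn, a rotation vector about the tool's x, y, z each as a share of 5 degrees, from -1 to 1, then the shift along the tool's x, y, z each as a share of 0.04 m, from -1 to 1, then the gripper command: -1 is shut, 1 is fully open, values between are in proportion. A call has 1 to 8 rows; each row shifts and turns the commanded pose from where the row before left it, along the tool's axes as they then stand; what a row does not reach is not made up. A row lasts 1/12 s, in which the tool goes at most 41.7 mm and 7.16 degrees, less where a joint would pass 70% of its speed; a pose out of reach is approached as far as the arm can. A call with a number of a shift or a turn outside -1 to 1 is refused whole. A call with a gripper value outside its range is refused whole. The fingers move at their own pace and stop on an object; the grip force is fixed at half the most. Time passes only in rows, so rows that do not move let the fingers close. It gives the time, the measured TCP pose, the force and the opening at its end, in the units of the state.
- state(): the state, without advancing time (a new reading comes with each control period).
- grab_frame(name): name is "scene" or "top"; returns a dict with "frame" (420x560x3 uint8, red, green, blue), "z_map" (420x560 float32, m along the optical axis (not along the pixel's ray), 0 where there is no reading), "K" (3x3 intrinsics, pixels), "k1" (the pictures are not rectified: a ray, as slopes to the right and down, at radius r is drawn at 1 + k1 r^2 times it, then the intrinsics apply), "world_from_camera" (4x4, takes a point from camera to world coordinates). Camera axes: x right, y down, z forward; pixel columns grow to the right and rows downward; lengths in m; the calibration is good to about 2 mm. A picture is of the moment at which its call begins.
- ticket.job_done(): hands the job in, once; it reports no verdict.
The state is a dict: "time": time; "joint_pos": joint angles; "joint_vel": joint speeds; "joint_efforts": joint torques, N m; "tool_pos": TCP position; "tool_rot": TCP orientation; "contact_force": force on the tool from outside, world axes, zero at the start; "ft_torque": the same for the moment, N m; "gripper_width": opening from 0.0 (shut) to 1.0 (fully open).
Only numpy, scipy, OpenCV 4.12 (cv2) and the standard library are available. Lean on these libraries where they do the work, as an engineer would, in place of code of your own. Each camera call takes 0.05 s, during which the arm holds its last target.

## Working session

There is one attempt and no reset: what is moved stays moved. The work goes in short steps, Python scripts to look and compute and a tool call to move; the robot and the scene stay as the last step left them, time stands still between calls to the robot, and variables do not carry over. Pictures are saved under pics/ and viewed, and the job is handed in when it is done.

Besides the shell and the picture viewer there is one more tool, called after "Request:" as name(argument=value, ...), one argument or row to a line, values as JSON. carry_out: Moves the arm, as the interface text tells. Shift numbers are shares of 0.04 m and turn numbers shares of 5 degrees, none past 1 either way. Its arguments: {"type":"object","properties":{"moves":{"type":"array"}},"required":["moves"]}

```bash
ls; mkdir -p pics
cat > h.py <<'E'
import numpy as np,cv2
from plant import state,grab_frame,ticket,manip
def px2w(f,u,v,z=None,d=None):
    K=f["K"];k1=f["k1"];T=np.array(f["world_from_camera"])
    a=np.array([(u-K[0][2])/K[0][0],(v-K[1][2])/K[1][1]])
    s=a.copy()
    for _ in range(20): s=a/(1+k1*(s@s))
    ray=T[:3,:3]@np.array([s[0],s[1],1.]);o=T[:3,3]
    if d is not None: return o+ray*d
    return o+ray*(z-o[2])/ray[2]
E
python3 - <<'E'
from h import *
s=state();print(s)
for n in("scene","top"):
    f=grab_frame(n);cv2.imwrite(f"pics/{n}0.png",f["frame"][:,:,::-1]);np.savez(f"{n}0.npz",**f)
    print(f["K"],f["k1"],f["world_from_camera"])
print(manip.grip_depth)
E
```

```text
pics
{'time': 0.0, 'joint_pos': array([ 1.10297486e+00,  5.33573438e-02,  1.61429016e+00,  1.28261645e-05,
        1.47598567e+00, -1.18991099e-01]), 'joint_vel': array([-3.16711606e-04,  1.14690306e-03, -4.11729362e-04,  8.46778819e-05,
       -1.69089975e-03,  1.55598268e-04]), 'joint_efforts': array([-2.81617518e-03, -3.93665314e+01, -3.70185649e+01, -3.00660722e-04,
        6.75925883e-03, -4.73925486e-07]), 'tool_pos': array([0.21333507, 0.58680685, 0.230065  ]), 'tool_rot': array([ 4.76327878e-04,  8.19084430e-01,  5.73672081e-01, -9.02268980e-04]), 'contact_force': array([-0.48705114, -0.09631882, -0.20790718]), 'ft_torque': array([ 0.04142381, -0.01979353,  0.01067057]), 'gripper_width': 0.9995391904379203}
[[379.69352047   0.         277.50875241]
 [  0.         379.69352047 210.32316894]
 [  0.           0.           1.        ]] -0.06141495780904492 [[-0.36229967  0.57538071 -0.73326393  1.25065488]
 [ 0.93201593  0.21585063 -0.29112679  0.2561809 ]
 [-0.00923326 -0.7888888  -0.6144666   0.66539831]
 [ 0.          0.          0.          1.        ]]
[[532.43077634   0.         279.60053629]
 [  0.         532.43077634 201.90020727]
 [  0.           0.           1.        ]] -0.21335918539977305 [[-0.02683246 -0.99252901  0.11902175  0.41194199]
 [-0.99963865  0.02683315 -0.00159708 -0.03262998]
 [-0.00160858 -0.11902159 -0.99289036  1.35235349]
 [ 0.          0.          0.          1.        ]]
0.0187
```

View pics/top0.png

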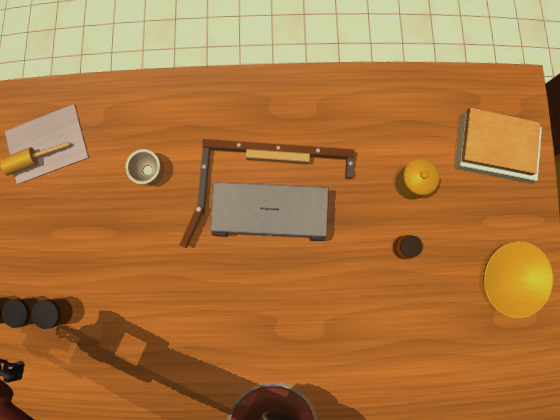

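View pics/scene0.png

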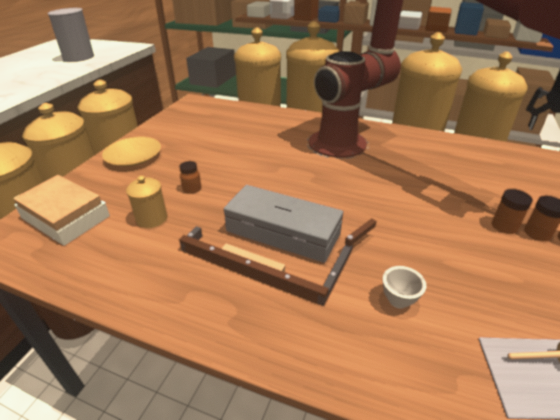

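Run:
```python
from h import *
im=cv2.imread("pics/top0.png")[125:260,165:365]
cv2.imwrite("pics/top0c.png",cv2.resize(im,None,fx=4,fy=4,interpolation=cv2.INTER_CUBIC))
```

```text
(no output)
```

View pics/top0c.png

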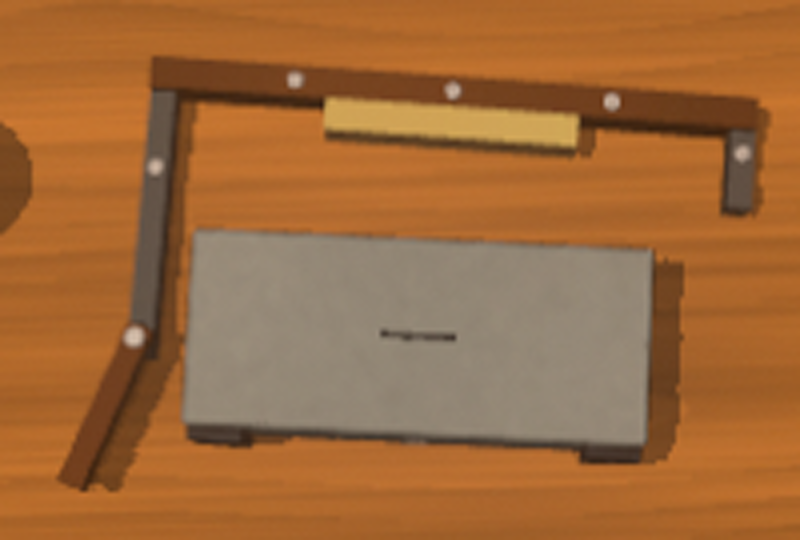

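```bash
cat >> h.py <<'E'
def load(n):
    return dict(np.load(n,allow_pickle=True))
def cw(f,x,y,z,u0=165,v0=125,s=4):
    return px2w(f,u0+(x+.5)/s-.5,v0+(y+.5)/s-.5,z)
def boxpose(f,c,**k):
    # c: far-left, far-right, near-right, near-left of box top in crop px
    P=np.array([cw(f,*p,.085,**k)[:2] for p in c])
    M=np.array([[.06,.14],[.06,-.14],[-.06,-.14],[-.06,.14]])
    return fit(M,P)
def fit(M,P):
    m=M.mean(0);p=P.mean(0);A=(M-m).T@(P-p)
    th=np.arctan2(A[0,1]-A[1,0],A[0,0]+A[1,1]);R=np.array([[np.cos(th),-np.sin(th)],[np.sin(th),np.cos(th)]])
    t=p-R@m
    print("res mm",np.round((P-(M@R.T+t))*1000,1).tolist())
    return t,th
E
python3 - <<'E'
from h import *
f=load("top0.npz")
b=boxpose(f,[(196,230),(653,249),(645,445),(184,424)]);print("box",b)
pts=[((153,57),.04,(.1,.193)),((757,100),.04,(.1,-.193)),((326,97),.04,(.08,.08)),((580,113),.04,(.08,-.08)),((323,134),.04,(.06,.08)),((577,147),.04,(.06,-.08)),((134,336),.051,(-.081,.185)),((727,209),.03,(.03,-.177))]
P=np.array([cw(f,*p[0],p[1])[:2] for p in pts]);M=np.array([p[2] for p in pts])
r=fit(M,P);print("bracket",r)
R=np.array([[np.cos(r[1]),-np.sin(r[1])],[np.sin(r[1]),np.cos(r[1])]])
print("box in br",R.T@(b[0]-r[0]),b[1]-r[1])
print("keeper tip",cw(f,72,484,.051),cw(f,134,336,.051))
# depth-based checks
z=f["z_map"];print(np.round(px2w(f,270,210,d=z[210,270]),4))
for v in (170,175,180,185,190,195,230,235,240): print(v,np.round(px2w(f,268,v,d=z[v,268]),4))
E
```

```text
res mm [[-1.5, -2.1], [-0.7, 1.8], [1.2, 2.3], [1.0, -2.0]]
box (array([ 0.54798024, -0.00977726]), np.float64(-0.07144167504740816))
res mm [[-0.7, -1.0], [-0.7, 1.5], [0.9, -0.2], [2.2, -0.5], [-2.9, 0.1], [0.3, 0.1], [1.2, 0.3], [-0.3, -0.4]]
bracket (array([ 0.61760421, -0.02549165]), np.float64(-0.09964831351630067))
box in br [-0.07084191  0.00871   ] 0.028206638468892514
keeper tip [0.46611407 0.20660798 0.051     ] [0.55665097 0.16698715 0.051     ]
[ 0.5448 -0.0112  0.0861]
170 [ 6.577e-01 -7.100e-03 -3.000e-04]
175 [ 6.446e-01 -6.800e-03  2.000e-04]
180 [ 0.6304 -0.0066  0.0074]
185 [ 0.6053 -0.0079  0.0867]
190 [ 0.593  -0.0076  0.0883]
195 [ 0.5811 -0.0073  0.0863]
230 [ 0.497  -0.0053  0.087 ]
235 [ 0.4878 -0.0039  0.0402]
240 [ 0.4777 -0.0026 -0.0048]
```

```bash
cat >> h.py <<'E'
BO=np.array([0.6176,-0.0255]);BTH=-0.0996
BR=np.array([[np.cos(BTH),-np.sin(BTH)],[np.sin(BTH),np.cos(BTH)]])
def tobr(p): return BR.T@(np.asarray(p)[:2]-BO)
def cloud(f):
    z=np.asarray(f["z_map"],float);K=f["K"];k1=float(f["k1"]);T=np.array(f["world_from_camera"])
    v,u=np.mgrid[0:420,0:560]
    pts=np.stack([u,v],-1).reshape(-1,1,2).astype(float)
    s=cv2.undistortPoints(pts,np.array(K),np.array([k1,0,0,0,0.]),).reshape(-1,2)
    d=z.reshape(-1);P=np.c_[s*d[:,None],d]@T[:3,:3].T+T[:3,3]
    P[d==0]=9
    return P.reshape(420,560,3)
def box(f):
    P=cloud(f)
    m=(np.abs(P[...,2]-.087)<.006)&(np.hypot(P[...,0]-.58,P[...,1]+.02)<.27)
    m=m.astype(np.uint8);m=cv2.morphologyEx(m,cv2.MORPH_OPEN,np.ones((5,5)))
    n,l,st,_=cv2.connectedComponentsWithStats(m);i=1+np.argmax(st[1:,4]);
    # corner extraction in pixels then project on z=.085
    c=max(cv2.findContours((l==i).astype(np.uint8),cv2.RETR_EXTERNAL,cv2.CHAIN_APPROX_NONE)[0],key=len).reshape(-1,2)
    W=np.array([px2w(f,u,v,.085)[:2] for u,v in c])
    r=cv2.minAreaRect((W*1000).astype(np.float32))
    (cx,cy),(w,h),a=r
    a=np.radians(a)
    if w>h: a-=np.pi/2
    a=(a+np.pi/2)%np.pi-np.pi/2
    t=tobr([cx/1000,cy/1000]);th=a-BTH
    print("box br mm",np.round(t*1000,1),"th",round(th,4),"size",round(w),round(h))
    return t,th
def report(f=None):
    if f is None: f=grab_frame("top")
    t,th=box(f)
    c,s=np.cos(th),np.sin(th);R=np.array([[c,-s],[s,c]])
    for n,y in(("L",.12),("R",-.12)): print(n,"buffer br mm",np.round((t+R@[-.068,y])*1000,1))
    for n,y in(("L",.08),("R",-.08)):
        y1=y; x=.06/c*1+t[0]+ -np.tan(th)*(y1-t[1]); print(n,"rail gap mm",round((.06-x)*1000,1))
    tool()
    return f
def tool():
    from scipy.spatial.transform import Rotation as Ro
    s=state();q=s["tool_rot"];R=Ro.from_quat([q[1],q[2],q[3],q[0]]).as_matrix()
    print("t",round(s["time"],2),"tool br mm",np.round(tobr(s["tool_pos"])*1000,1),"z",round(s["tool_pos"][2]*1000,1),"toolx yaw rel br y(deg)",round(np.degrees(np.arctan2(R[1,0],R[0,0])-BTH)-90,2),"tilt",np.round(np.degrees(R[:2,2]),2),"F br",np.round(BR.T@s["contact_force"][:2],1),round(s["contact_force"][2],1))
E
python3 - <<'E'
from h import *
f=load("top0.npz");report(f)
P=cloud(f)
for u,v in((143,167),(420,178),(410,247)): print(P[v,u],tobr(P[v,u]))
E
```

```text
box br mm [-61.5  27.3] th -0.7998 size 150 83
L buffer br mm [-22.8 159.7]
R buffer br mm [-194.9   -7.6]
L rail gap mm -18.8
R rail gap mm 145.8
t 0.1 tool br mm [-463.1  569.1] z 230.2 toolx yaw rel br y(deg) -14.28 tilt [-0.05 -0.1 ] F br [0.2 0.1] -0.1
[0.6742424  0.31844279 0.00796562] [0.02216159 0.34787048]
[ 0.60862396 -0.3714611   0.11555453] [ 0.02546923 -0.34513905]
[ 0.4460265  -0.34520387  0.08642758] [-0.1389333 -0.3351799]
```

Run:
```python
from h import *
f=load("top0.npz")
P=cloud(f);b=P[190:230,222:320,2];print(np.percentile(b,[0,5,25,50,75,95,100]))
hsv=cv2.cvtColor(f["frame"],cv2.COLOR_RGB2HSV)
print(hsv[190:230:10,222:320:20].tolist()); print(hsv[240,150:200:10].tolist(),hsv[170,205],hsv[155,270])
```

```text
[0.07623668 0.08052297 0.08309007 0.08482688 0.08659258 0.08901077
 9.        ]
[[[17, 55, 153], [18, 50, 147], [18, 51, 146], [18, 52, 148], [16, 53, 148]], [[16, 52, 153], [18, 51, 150], [18, 51, 146], [18, 50, 147], [18, 53, 145]], [[17, 50, 152], [17, 51, 151], [18, 50, 148], [19, 51, 145], [17, 48, 149]], [[17, 52, 148], [17, 52, 148], [17, 52, 147], [18, 51, 145], [18, 50, 149]]]
[[14, 194, 185], [14, 195, 182], [14, 194, 181], [14, 193, 182], [13, 188, 99]] [13 72 99] [ 19 148 208]
```

```bash
python3 - <<'E'
s=open("h.py").read()
a=s.index("    m=(np.abs(P[...,2]-.087)");b=s.index("    n,l,st,_=")
s=s[:a]+'''    hsv=cv2.cvtColor(f["frame"],cv2.COLOR_RGB2HSV)
    m=(hsv[...,1]<95)&(hsv[...,2]>118)&(np.hypot(P[...,0]-.58,P[...,1]+.02)<.27)&(P[...,2]<.105)
    m=cv2.morphologyEx(m.astype(np.uint8),cv2.MORPH_CLOSE,np.ones((7,7)));m=cv2.morphologyEx(m,cv2.MORPH_OPEN,np.ones((9,9)))
'''+s[b:]
open("h.py","w").write(s)
E
python3 - <<'E'
from h import *
f=load("top0.npz");report(f)
E
```

```text
box br mm [-70.2   9.7] th 0.0249 size 277 117
L buffer br mm [-141.1  128. ]
R buffer br mm [-135.2 -111.9]
L rail gap mm 71.9
R rail gap mm 67.9
t 0.1 tool br mm [-463.1  569.1] z 230.2 toolx yaw rel br y(deg) -14.28 tilt [-0.05 -0.1 ] F br [0.2 0.1] -0.1
```

Request:
carry_out(
  moves=[
    [[0,0,-0.95,0,0,0,-1],[0,0,-0.95,0,0,0,-1],[0,0,-0.95,0,0,0,-1],[0,0,0,0,0,0,-1]],
  ],
)

```text
time: 0.43
tool_pos: [0.2134, 0.587, 0.2306]
tool_rot: [0.0, 0.741, 0.671, -0.001]
contact_force: [-1.3, 0.1, 0.3]
gripper_width: 0.452
```

```bash
python3 -c "
from h import *
tool()"
```

```text
t 0.43 tool br mm [-463.1  569.3] z 230.6 toolx yaw rel br y(deg) 0.04 tilt [-0.03 -0.06] F br [-1.3 -0. ] 0.3
```

Request:
carry_out(
  moves=[
    [[0,0,0,-0.8,0.49,0,-1],[0,0,0,-0.8,0.49,0,-1],[0,0,0,-0.8,0.49,0,-1],[0,0,0,-0.8,0.49,0,-1],[0,0,0,-0.8,0.49,0,-1],[0,0,0,-0.8,0.49,0,-1],[0,0,0,-0.8,0.49,0,-1],[0,0,0,-0.8,0.49,0,-1]],
  ],
)

```text
time: 1.1
tool_pos: [0.3442, 0.3152, 0.231]
tool_rot: [0.0, 0.742, 0.67, -0.0]
contact_force: [0.5, 0.2, 0.8]
gripper_width: -0.002
```

Request:
carry_out(
  moves=[
    [[0,0,0,-0.8,0.49,0.4,-1],[0,0,0,-0.8,0.49,0.4,-1],[0,0,0,-0.8,0.49,0.4,-1],[0,0,0,-0.8,0.49,0.4,-1],[0,0,0,-0.8,0.49,0.4,-1],[0,0,0,-0.8,0.49,0.8,-1],[0,0,0,0,0,0.8,-1],[0,0,0,0,0,0.8,-1]],
  ],
)

```text
time: 1.77
tool_pos: [0.4405, 0.1177, 0.0597]
tool_rot: [0.001, 0.744, 0.668, 0.001]
contact_force: [-0.2, 0.1, 0.6]
gripper_width: -0.004
```

```bash
python3 -c "
from h import *
f=report();cv2.imwrite('pics/t1.png',f['frame'][:,:,::-1])"
```

```text
box br mm [-70.1   9.8] th 0.024 size 278 117
L buffer br mm [-141.   128.1]
R buffer br mm [-135.3 -111.8]
L rail gap mm 71.8
R rail gap mm 68.0
t 1.82 tool br mm [-196.4  124.3] z 52.3 toolx yaw rel br y(deg) -0.32 tilt [-0.64 -0.06] F br [-4.2 -0.7] -3.1
```

View pics/t1.png

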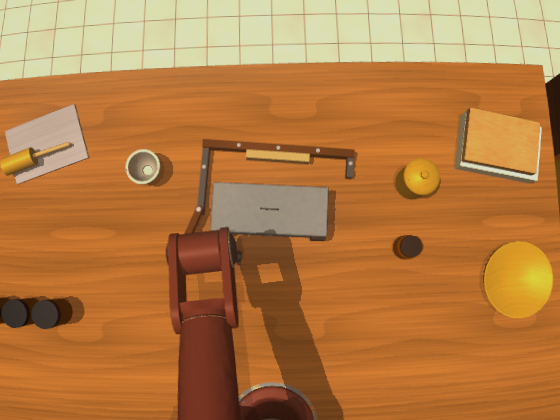

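Request:
carry_out(
  moves=[
    [[0,0,0,0.05,0,0.25,-1],[0,0,0,0,0.2,0.25,-1],[0,0,0,0,0.3,0,-1],[0,0,0,0,0.3,0,-1],[0,0,0,0,0.05,0,-1],[0,0,0,0,0,0,-1]],
  ],
)

```text
time: 2.32
tool_pos: [0.4749, 0.1186, 0.042]
tool_rot: [0.001, 0.742, 0.671, 0.001]
contact_force: [-1.1, -0.6, -0.1]
gripper_width: 0.0
```

```bash
python3 -c "
from h import *
tool()"
```

```text
t 2.32 tool br mm [-156.3  129.2] z 42.0 toolx yaw rel br y(deg) -0.03 tilt [0.16 0.02] F br [-1.1 -0.8] -0.1
```

Request:
carry_out(
  moves=[
    [[0,0,0,0,0.03,0.1,-1],[0,0,0,0,0.03,0.1,-1],[0,0,0,0,0.04,0,-1],[0,0,0,0,0.04,0,-1],[0,0,0,0.01,0.05,0,-1],[0,0,0,0.01,0.05,0,-1],[0,0,0,0.01,0.05,0,-1],[0,0,0,0.01,0.05,0,-1]],
  ],
)

```text
time: 2.98
tool_pos: [0.4822, 0.1187, 0.0299]
tool_rot: [-0.004, 0.742, 0.671, -0.004]
contact_force: [-12.6, 2.4, 1.9]
gripper_width: -0.002
```

```bash
python3 -c "
from h import *
report()"
```

```text
box br mm [-69.2   9.6] th -0.0045 size 277 117
L buffer br mm [-136.6  129.9]
R buffer br mm [-137.7 -110.1]
L rail gap mm 68.9
R rail gap mm 69.6
t 3.03 tool br mm [-148.7  130.2] z 29.9 toolx yaw rel br y(deg) -0.03 tilt [-0.63  0.05] F br [-10.7   0.3] 0.8
```

Request:
carry_out(
  moves=[
    [[0,0,0,0.02,0.06,0,-1],[0,0,0,0.02,0.07,0,-1],[0,0,0,0.02,0.07,0,-1],[0,0,0,0.02,0.07,0,-1],[0,0,0,0.02,0.07,0,-1],[0,0,0,0.02,0.07,0,-1],[0,0,0,0.02,0.07,0,-1],[0,0,0,0.02,0.07,0,-1]],
  ],
)

```text
time: 3.7
tool_pos: [0.5043, 0.1237, 0.0297]
tool_rot: [-0.005, 0.742, 0.671, -0.004]
contact_force: [-11.8, 5.2, 1.8]
gripper_width: -0.002
```

```bash
python3 -c "
from h import *
report()"
```

```text
box br mm [-64.2   9. ] th -0.1395 size 277 117
L buffer br mm [-114.9  137.3]
R buffer br mm [-148.3 -100.4]
L rail gap mm 53.7
R rail gap mm 76.1
t 3.75 tool br mm [-126.9  137.2] z 29.7 toolx yaw rel br y(deg) -0.04 tilt [-0.64  0.11] F br [-9.8  4. ] -0.5
```

Request:
carry_out(
  moves=[
    [[0,0,0,0.02,0.08,0,-1],[0,0,0,0.02,0.08,0,-1],[0,0,0,0.02,0.08,0,-1],[0,0,0,0.02,0.08,0,-1],[0,0,0,0.02,0.08,0,-1],[0,0,0,0.02,0.06,0,-1],[0,0,0,0,-0.5,0,-1],[0,0,0,0,-1,0,-1]],
  ],
)

```text
time: 4.42
tool_pos: [0.4714, 0.1312, 0.0333]
tool_rot: [0.001, 0.742, 0.67, 0.002]
contact_force: [-0.7, 0.3, 0.7]
gripper_width: 0.003
```

```bash
python3 -c "
from h import *
report()"
```

```text
box br mm [-59.4   8.5] th -0.2682 size 277 118
L buffer br mm [-93.2 142.2]
R buffer br mm [-156.8  -89.2]
L rail gap mm 37.5
R rail gap mm 81.5
t 4.47 tool br mm [-173.8  140.5] z 28.1 toolx yaw rel br y(deg) 0.01 tilt [-0.7  -0.04] F br [-4.2  2.6] -6.5
```

Request:
carry_out(
  moves=[
    [[0,0,0,-0.5,-0.35,0,-1],[0,0,0,-0.9,0,0,-1],[0,0,0,-0.9,0,0,-1],[0,0,0,-0.9,0,0,-1],[0,0,0,-0.9,0,0,-1],[0,0,0,-0.9,0,0,-1],[0,0,0,-0.75,0,0,-1],[0,0,0,0,0,0,-1]],
  ],
)

```text
time: 5.13
tool_pos: [0.4319, -0.1005, 0.033]
tool_rot: [0.001, 0.743, 0.669, -0.0]
contact_force: [-0.3, 0.8, 0.6]
gripper_width: 0.003
```

```bash
python3 -c "
from h import *
tool()"
```

```text
t 5.13 tool br mm [-177.3  -93.1] z 33.0 toolx yaw rel br y(deg) -0.33 tilt [ 0.1  -0.14] F br [-0.4  0.8] 0.6
```

Request:
carry_out(
  moves=[
    [[0,0,0,0,0.06,0,-1],[0,0,0,0,0.06,0,-1],[0,0,0,0,0.06,0,-1],[0,0,0,-0.02,0.06,0,-1],[0,0,0,-0.02,0.06,0,-1],[0,0,0,-0.03,0.07,0,-1],[0,0,0,-0.03,0.08,0,-1],[0,0,0,-0.03,0.08,0,-1]],
  ],
)

```text
time: 5.8
tool_pos: [0.4479, -0.1006, 0.0294]
tool_rot: [-0.005, 0.741, 0.672, -0.003]
contact_force: [-12.2, 0.1, 1.4]
gripper_width: 0.002
```

Request:
carry_out(
  moves=[
    [[0,0,0,-0.03,0.08,0,-1],[0,0,0,-0.03,0.08,0,-1],[0,0,0,-0.04,0.08,0,-1],[0,0,0,-0.04,0.08,0,-1],[0,0,0,-0.04,0.08,0,-1],[0,0,0,-0.04,0.08,0,-1],[0,0,0,-0.04,0.08,0,-1],[0,0,0,-0.04,0.08,0,-1]],
  ],
)

```text
time: 6.47
tool_pos: [0.4723, -0.1153, 0.0293]
tool_rot: [-0.005, 0.741, 0.672, -0.003]
contact_force: [-12.1, -0.3, 0.6]
gripper_width: -0.0
```

```bash
python3 -c "
from h import *
report()"
```

```text
box br mm [-51.5   7.9] th -0.0294 size 277 117
L buffer br mm [-115.9  129.9]
R buffer br mm [-123. -110.]
L rail gap mm 49.4
R rail gap mm 54.1
t 6.52 tool br mm [-134.8 -104.1] z 29.5 toolx yaw rel br y(deg) 0.12 tilt [-0.59  0.14] F br [-8.2 -0.5] -0.7
```

Request:
carry_out(
  moves=[
    [[0,0,0,-0.04,0.07,0,-1],[0,0,0,-0.04,0.08,0,-1],[0,0,0,-0.04,0.08,0,-1],[0,0,0,-0.04,0.08,0,-1],[0,0,0,-0.04,0.08,0,-1],[0,0,0,-0.04,0.08,0,-1],[0,0,0,-0.04,0.08,0,-1],[0,0,0,-0.04,0.08,0,-1]],
  ],
)

```text
time: 7.18
tool_pos: [0.4964, -0.1298, 0.0294]
tool_rot: [-0.005, 0.74, 0.672, -0.003]
contact_force: [-10.2, 3.1, 1.0]
gripper_width: -0.001
```

Request:
carry_out(
  moves=[
    [[0,0,0,-0.03,0.08,0,-1],[0,0,0,-0.03,0.08,0,-1],[0,0,0,-0.03,0.08,0,-1],[0,0,0,-0.03,0.08,0,-1],[0,0,0,-0.03,0.08,0,-1],[0,0,0,-0.03,0.08,0,-1],[0,0,0,0,-0.6,0,-1],[0,0,0,0,-1,0,-1]],
  ],
)

```text
time: 7.85
tool_pos: [0.4576, -0.1352, 0.0329]
tool_rot: [0.001, 0.74, 0.672, 0.001]
contact_force: [0.4, -0.4, 2.0]
gripper_width: -0.003
```

```bash
python3 -c "
from h import *
report()"
```

```text
box br mm [-41.7   5.7] th 0.2873 size 117 277
L buffer br mm [-140.9  101.5]
R buffer br mm [ -72.9 -128.7]
L rail gap mm 61.1
R rail gap mm 13.8
t 7.9 tool br mm [-160.3 -122.3] z 27.7 toolx yaw rel br y(deg) 0.17 tilt [-0.68  0.25] F br [-2.8  3.1] -6.2
```

Request:
carry_out(
  moves=[
    [[0,0,0,0.5,-0.25,0,-1],[0,0,0,0.9,0,0,-1],[0,0,0,0.9,0,0,-1],[0,0,0,0.9,0,0,-1],[0,0,0,0.9,0,0,-1],[0,0,0,0.9,0,0,-1],[0,0,0,0.6,0,0,-1],[0,0,0,0,0,0,-1]],
  ],
)

```text
time: 8.57
tool_pos: [0.4677, 0.093, 0.0324]
tool_rot: [-0.0, 0.739, 0.673, 0.001]
contact_force: [0.0, -0.7, -0.8]
gripper_width: 0.001
```

```bash
python3 -c "
from h import *
tool()"
```

```text
t 8.57 tool br mm [-161.  103.] z 32.4 toolx yaw rel br y(deg) 0.37 tilt [0.05 0.09] F br [ 0.1 -0.7] -0.8
```

Request:
carry_out(
  moves=[
    [[0,0,0,0,0.06,0,-1],[0,0,0,0,0.06,0,-1],[0,0,0,0,0.06,0,-1],[0,0,0,0.02,0.06,0,-1],[0,0,0,0.02,0.06,0,-1],[0,0,0,0.03,0.07,0,-1],[0,0,0,0.03,0.08,0,-1],[0,0,0,0.03,0.08,0,-1]],
  ],
)

```text
time: 9.23
tool_pos: [0.484, 0.0905, 0.0296]
tool_rot: [-0.005, 0.742, 0.67, -0.005]
contact_force: [-14.3, 3.5, 4.5]
gripper_width: -0.005
```

Request:
carry_out(
  moves=[
    [[0,0,0,0.04,0.08,0,-1],[0,0,0,0.04,0.08,0,-1],[0,0,0,0.04,0.08,0,-1],[0,0,0,0.04,0.08,0,-1],[0,0,0,0.04,0.08,0,-1],[0,0,0,0.04,0.08,0,-1],[0,0,0,0.04,0.08,0,-1],[0,0,0,0.04,0.08,0,-1]],
  ],
)

```text
time: 9.9
tool_pos: [0.5112, 0.1004, 0.0293]
tool_rot: [-0.004, 0.742, 0.67, -0.004]
contact_force: [-11.7, 1.5, -0.3]
gripper_width: 0.003
```

```bash
python3 -c "
from h import *
report()"
```

```text
box br mm [-33.4   6.2] th 0.0456 size 277 117
L buffer br mm [-106.7  123. ]
R buffer br mm [ -95.8 -116.8]
L rail gap mm 36.7
R rail gap mm 29.4
t 9.95 tool br mm [-117.6  114.8] z 29.5 toolx yaw rel br y(deg) -0.12 tilt [-0.62  0.  ] F br [-8.  -0.2] -1.0
```

Request:
carry_out(
  moves=[
    [[0,0,0,0.05,0.07,0,-1],[0,0,0,0.05,0.08,0,-1],[0,0,0,0.05,0.08,0,-1],[0,0,0,0.05,0.08,0,-1],[0,0,0,0.05,0.08,0,-1],[0,0,0,0.04,0.08,0,-1],[0,0,0,0.04,0.08,0,-1],[0,0,0,0.04,0.08,0,-1]],
  ],
)

```text
time: 10.62
tool_pos: [0.538, 0.1119, 0.0294]
tool_rot: [-0.004, 0.742, 0.67, -0.005]
contact_force: [-10.7, -1.6, 0.2]
gripper_width: 0.004
```

Request:
carry_out(
  moves=[
    [[0,0,0,0.03,0.07,0,-1],[0,0,0,0.03,0.07,0,-1],[0,0,0,0.03,0.06,0,-1],[0,0,0,0,-0.6,0,-1],[0,0,0,0,-1,0,-1]],
  ],
)

```text
time: 11.03
tool_pos: [0.4899, 0.1212, 0.033]
tool_rot: [0.001, 0.743, 0.67, 0.001]
contact_force: [-0.7, 0.4, 1.9]
gripper_width: 0.002
```

```bash
python3 -c "
from h import *
report()"
```

```text
box br mm [-25.9   8.2] th -0.1971 size 277 117
L buffer br mm [-69.1 139.2]
R buffer br mm [-116.1  -96.2]
L rail gap mm 10.4
R rail gap mm 42.4
t 11.08 tool br mm [-154.4  132.6] z 27.8 toolx yaw rel br y(deg) -0.12 tilt [-0.73 -0.03] F br [-3.8  2.8] -7.0
```

Request:
carry_out(
  moves=[
    [[0,0,0,-0.5,0,0,-1],[0,0,0,-0.9,0,0,-1],[0,0,0,-0.9,0,0,-1],[0,0,0,-0.9,0,0,-1],[0,0,0,-0.9,0,0,-1],[0,0,0,-0.9,0,0,-1],[0,0,0,-0.7,0,0,-1],[0,0,0,0,0.3,0,-1]],
  ],
)

```text
time: 11.75
tool_pos: [0.4748, -0.1106, 0.0322]
tool_rot: [0.001, 0.744, 0.668, -0.001]
contact_force: [1.3, 0.4, -0.6]
gripper_width: -0.004
```

```bash
python3 -c "
from h import *
tool()"
```

```text
t 11.75 tool br mm [-133.6  -98.9] z 32.2 toolx yaw rel br y(deg) -0.44 tilt [-0.02 -0.1 ] F br [1.2 0.5] -0.6
```

Request:
carry_out(
  moves=[
    [[0,0,0,0,0.05,0,-1],[0,0,0,0,0.05,0,-1],[0,0,0,0,0.06,0,-1],[0,0,0,-0.02,0.06,0,-1],[0,0,0,-0.03,0.07,0,-1],[0,0,0,-0.03,0.08,0,-1],[0,0,0,-0.03,0.08,0,-1],[0,0,0,-0.03,0.08,0,-1]],
  ],
)

```text
time: 12.42
tool_pos: [0.4918, -0.1116, 0.0294]
tool_rot: [-0.005, 0.741, 0.671, -0.004]
contact_force: [-12.7, 1.3, 1.6]
gripper_width: -0.003
```

Request:
carry_out(
  moves=[
    [[0,0,0,-0.03,0.08,0,-1],[0,0,0,-0.04,0.08,0,-1],[0,0,0,-0.04,0.08,0,-1],[0,0,0,-0.04,0.08,0,-1],[0,0,0,-0.04,0.08,0,-1],[0,0,0,-0.04,0.08,0,-1],[0,0,0,-0.04,0.08,0,-1],[0,0,0,-0.04,0.08,0,-1]],
  ],
)

```text
time: 13.08
tool_pos: [0.5161, -0.1261, 0.0294]
tool_rot: [-0.005, 0.741, 0.671, -0.003]
contact_force: [-12.4, 1.3, 2.6]
gripper_width: -0.001
```

```bash
python3 -c "
from h import *
report()"
```

```text
box br mm [-17.5   7.4] th 0.0713 size 278 117
L buffer br mm [-93.9 122.3]
R buffer br mm [ -76.8 -117.1]
L rail gap mm 22.5
R rail gap mm 11.1
t 13.13 tool br mm [ -90.2 -110.7] z 29.5 toolx yaw rel br y(deg) 0.05 tilt [-0.61  0.14] F br [-10.1  -1.6] 1.2
```

Request:
carry_out(
  moves=[
    [[0,0,0,-0.03,0.06,0,-1],[0,0,0,-0.03,0.05,0,-1],[0,0,0,-0.03,0.05,0,-1],[0,0,0,-0.03,0.05,0,-1],[0,0,0,-0.02,0.04,0,-1],[0,0,0,-0.02,0.03,0,-1],[0,0,0,0,-0.5,0,-1],[0,0,0,0,-0.8,0,-1]],
  ],
)

```text
time: 13.8
tool_pos: [0.4811, -0.1304, 0.0326]
tool_rot: [0.001, 0.741, 0.671, 0.001]
contact_force: [0.3, -0.2, 1.0]
gripper_width: -0.003
```

```bash
python3 -c "
from h import *
report()"
```

```text
box br mm [-14.8   6.8] th 0.1486 size 118 278
L buffer br mm [-99.8 115.4]
R buffer br mm [ -64.3 -122. ]
L rail gap mm 25.1
R rail gap mm 1.1
t 13.85 tool br mm [-133.9 -116.2] z 29.2 toolx yaw rel br y(deg) 0.05 tilt [-0.5   0.16] F br [0.3 1.8] -3.1
```

Request:
carry_out(
  moves=[
    [[0,0,0,0.5,0,0,-1],[0,0,0,0.9,0,0,-1],[0,0,0,0.9,0,0,-1],[0,0,0,0.9,0,0,-1],[0,0,0,0.9,0,0,-1],[0,0,0,0.9,0,0,-1],[0,0,0,0.8,0,0,-1],[0,0,0,0,0.2,0,-1]],
  ],
)

```text
time: 14.52
tool_pos: [0.51, 0.1048, 0.0321]
tool_rot: [-0.001, 0.74, 0.673, 0.001]
contact_force: [0.7, 1.1, -0.6]
gripper_width: -0.0
```

```bash
python3 -c "
from h import *
tool()"
```

```text
t 14.52 tool br mm [-120.  119.] z 32.1 toolx yaw rel br y(deg) 0.32 tilt [-0.01  0.11] F br [0.6 1.2] -0.6
```

Request:
carry_out(
  moves=[
    [[0,0,0,0,0.06,0,-1],[0,0,0,0,0.06,0,-1],[0,0,0,0,0.06,0,-1],[0,0,0,0,0.05,0,-1],[0,0,0,0.02,0.06,0,-1],[0,0,0,0.02,0.07,0,-1],[0,0,0,0.02,0.07,0,-1],[0,0,0,0.02,0.07,0,-1]],
  ],
)

```text
time: 15.18
tool_pos: [0.526, 0.1, 0.0294]
tool_rot: [-0.004, 0.742, 0.67, -0.005]
contact_force: [-11.8, 2.3, 1.5]
gripper_width: -0.002
```

Request:
carry_out(
  moves=[
    [[0,0,0,0.02,0.07,0,-1],[0,0,0,0.02,0.07,0,-1],[0,0,0,0.02,0.06,0,-1],[0,0,0,0.02,0.06,0,-1]],
  ],
)

```text
time: 15.52
tool_pos: [0.5366, 0.1024, 0.0293]
tool_rot: [-0.005, 0.742, 0.67, -0.004]
contact_force: [-12.9, 2.6, 1.2]
gripper_width: -0.002
```

```bash
python3 -c "
from h import *
report()"
```

```text
box br mm [-10.2   7. ] th 0.0195 size 277 118
L buffer br mm [-80.5 125.7]
R buffer br mm [ -75.8 -114.3]
L rail gap mm 11.6
R rail gap mm 8.4
t 15.57 tool br mm [-92.7 119.2] z 29.4 toolx yaw rel br y(deg) -0.13 tilt [-0.68  0.05] F br [-9.9 -1.1] 0.0
```

Request:
carry_out(
  moves=[
    [[0,0,0,0.04,0.05,0,-1],[0,0,0,0.04,0.05,0,-1],[0,0,0,0.04,0.05,0,-1],[0,0,0,0.03,0.05,0,-1],[0,0,0,0.03,0.04,0,-1],[0,0,0,0.02,0.04,0,-1],[0,0,0,0.02,0.03,0,-1]],
  ],
)

```text
time: 16.15
tool_pos: [0.55, 0.1091, 0.0294]
tool_rot: [-0.004, 0.742, 0.67, -0.005]
contact_force: [-11.6, -0.4, 0.6]
gripper_width: 0.001
```

```bash
python3 -c "
from h import *
report()"
```

```text
box br mm [-7.5  7.5] th -0.0696 size 277 118
L buffer br mm [-67.  131.9]
R buffer br mm [ -83.7 -107.5]
L rail gap mm 2.3
R rail gap mm 13.5
t 16.2 tool br mm [-80.3 127.4] z 29.4 toolx yaw rel br y(deg) -0.18 tilt [-0.68 -0.  ] F br [-10.7  -0.4] -0.4
```

Request:
carry_out(
  moves=[
    [[0,0,0,0,-0.5,0,-1],[0,0,0,0,-0.5,0,-1],[0,0,0,-0.9,0,0,-1],[0,0,0,-0.9,0,0,-1],[0,0,0,-0.9,0,0,-1],[0,0,0,-0.9,0,0,-1],[0,0,0,-0.9,0,0,-1],[0,0,0,-0.9,0,0,-1]],
  ],
)

```text
time: 16.87
tool_pos: [0.4929, -0.1033, 0.0324]
tool_rot: [0.0, 0.742, 0.67, 0.0]
contact_force: [0.9, 0.2, 0.3]
gripper_width: -0.004
```

Request:
carry_out(
  moves=[
    [[0,0,0,-0.45,0,0,-1],[0,0,0,0,0.1,0,-1]],
  ],
)

```text
time: 17.03
tool_pos: [0.495, -0.1233, 0.0325]
tool_rot: [0.001, 0.744, 0.668, -0.0]
contact_force: [-0.3, 0.1, 0.7]
gripper_width: 0.002
```

```bash
python3 -c "
from h import *
tool()"
```

```text
t 17.03 tool br mm [-112.3 -109.5] z 32.5 toolx yaw rel br y(deg) -0.42 tilt [ 0.02 -0.08] F br [-0.3  0. ] 0.7
```

Request:
carry_out(
  moves=[
    [[0,0,0,0,0.1,0,-1],[0,0,0,0,0.1,0,-1],[0,0,0,0,0.06,0,-1],[0,0,0,0,0.05,0,-1],[0,0,0,0,0.05,0,-1],[0,0,0,0,0.05,0,-1],[0,0,0,-0.02,0.05,0,-1],[0,0,0,-0.02,0.05,0,-1]],
  ],
)

```text
time: 17.7
tool_pos: [0.5121, -0.1205, 0.0303]
tool_rot: [-0.005, 0.741, 0.671, -0.003]
contact_force: [-12.6, -0.0, 3.1]
gripper_width: 0.0
```

Request:
carry_out(
  moves=[
    [[0,0,0,-0.02,0.05,0,-1],[0,0,0,-0.02,0.05,0,-1],[0,0,0,-0.02,0.05,0,-1],[0,0,0,-0.02,0.05,0,-1]],
  ],
)

```text
time: 18.03
tool_pos: [0.5194, -0.1248, 0.03]
tool_rot: [-0.004, 0.741, 0.671, -0.003]
contact_force: [-11.3, -0.0, 2.8]
gripper_width: 0.0
```

```bash
python3 -c "
from h import *
report()"
```

```text
box br mm [-6.4  7.7] th -0.015 size 277 117
L buffer br mm [-72.6 128.7]
R buffer br mm [ -76.2 -111.3]
L rail gap mm 5.3
R rail gap mm 7.7
t 18.08 tool br mm [ -87.4 -108.8] z 30.1 toolx yaw rel br y(deg) 0.03 tilt [-0.58  0.11] F br [-9.8 -0.2] 1.4
```

Request:
carry_out(
  moves=[
    [[0,0,0,-0.03,0.04,0,-1],[0,0,0,-0.03,0.04,0,-1],[0,0,0,-0.03,0.04,0,-1],[0,0,0,-0.02,0.03,0,-1],[0,0,0,-0.02,0.03,0,-1],[0,0,0,0,0.02,0,-1]],
  ],
)

```text
time: 18.58
tool_pos: [0.5266, -0.1304, 0.0296]
tool_rot: [-0.005, 0.741, 0.672, -0.003]
contact_force: [-11.9, 1.9, 2.8]
gripper_width: 0.004
```

```bash
python3 -c "
from h import *
report()"
```

```text
box br mm [-4.6  8.1] th 0.042 size 276 117
L buffer br mm [-77.6 125.2]
R buffer br mm [ -67.5 -114.6]
L rail gap mm 7.6
R rail gap mm 0.9
t 18.63 tool br mm [ -80.1 -113.5] z 29.7 toolx yaw rel br y(deg) 0.07 tilt [-0.65  0.16] F br [-11.5  -0.4] 1.5
```

Request:
carry_out(
  moves=[
    [[0,0,0,0,0.02,0,-1],[0,0,0,0,0.02,0,-1]],
  ],
)

```text
time: 18.8
tool_pos: [0.5277, -0.1307, 0.0296]
tool_rot: [-0.005, 0.741, 0.672, -0.004]
contact_force: [-13.4, -0.6, 2.6]
gripper_width: -0.002
```

Request:
carry_out(
  moves=[
    [[0,0,0,0,0.02,0,-1],[0,0,0,0,0.01,0,-1]],
  ],
)

```text
time: 18.97
tool_pos: [0.529, -0.1314, 0.0296]
tool_rot: [-0.005, 0.741, 0.672, -0.004]
contact_force: [-13.5, -1.1, 2.3]
gripper_width: -0.0
```

```bash
python3 -c "
from h import *
report()"
```

```text
box br mm [-4.3  8. ] th 0.0513 size 276 117
L buffer br mm [-78.4 124.4]
R buffer br mm [ -66.1 -115.3]
L rail gap mm 7.9
R rail gap mm -0.3
t 19.02 tool br mm [ -77.6 -114.2] z 29.6 toolx yaw rel br y(deg) 0.08 tilt [-0.71  0.08] F br [-12.9  -3.3] 1.6
```

Request:
carry_out(
  moves=[
    [[0,0,0,0,-0.4,0,-1],[0,0,0,0,-0.4,0,-1],[0,0,0,0.9,0,0,-1],[0,0,0,0.9,0,0,-1],[0,0,0,0.9,0,0,-1],[0,0,0,0.9,0,0,-1],[0,0,0,0.9,0,0,-1],[0,0,0,0.9,0,0,-1]],
  ],
)

```text
time: 19.68
tool_pos: [0.5237, 0.088, 0.0325]
tool_rot: [0.0, 0.741, 0.671, 0.0]
contact_force: [0.8, -0.4, 0.3]
gripper_width: -0.005
```

Request:
carry_out(
  moves=[
    [[0,0,0,0.55,0,0,-1],[0,0,0,0,0,0,-1],[0,0,0,0,0,0,-1]],
  ],
)

```text
time: 19.93
tool_pos: [0.5258, 0.1089, 0.0323]
tool_rot: [0.0, 0.74, 0.672, 0.0]
contact_force: [-0.6, 0.4, -0.3]
gripper_width: 0.006
```

```bash
python3 -c "
from h import *
tool()"
```

```text
t 19.93 tool br mm [-104.7  124.6] z 32.3 toolx yaw rel br y(deg) 0.17 tilt [ 0.02 -0.01] F br [-0.7  0.3] -0.3
```

Request:
carry_out(
  moves=[
    [[0,0,0,0,0.1,0,-1],[0,0,0,0,0.1,0,-1],[0,0,0,0,0.05,0,-1],[0,0,0,0,0.04,0,-1],[0,0,0,0,0.04,0,-1],[0,0,0,0,0.04,0,-1],[0,0,0,0.01,0.04,0,-1],[0,0,0,0.01,0.04,0,-1]],
  ],
)

```text
time: 20.6
tool_pos: [0.5401, 0.1063, 0.0305]
tool_rot: [-0.003, 0.742, 0.671, -0.004]
contact_force: [-11.2, 0.8, 2.9]
gripper_width: 0.003
```

```bash
python3 -c "
from h import *
report()"
```

```text
box br mm [-4.1  7.2] th 0.0518 size 276 116
L buffer br mm [-78.3 123.5]
R buffer br mm [ -65.8 -116.2]
L rail gap mm 7.8
R rail gap mm -0.5
t 20.65 tool br mm [-90.3 123.6] z 30.3 toolx yaw rel br y(deg) -0.04 tilt [-0.56  0.01] F br [-10.3   1.3] 3.0
```

Just starting to slide; 10 mm to go.

Request:
carry_out(
  moves=[
    [[0,0,0,0.01,0.04,0,-1],[0,0,0,0.01,0.04,0,-1],[0,0,0,0.02,0.04,0,-1],[0,0,0,0.02,0.04,0,-1],[0,0,0,0.02,0.03,0,-1]],
  ],
)

```text
time: 21.07
tool_pos: [0.5473, 0.1091, 0.0299]
tool_rot: [-0.004, 0.742, 0.671, -0.004]
contact_force: [-10.3, 0.2, 1.9]
gripper_width: -0.001
```

```bash
python3 -c "
from h import *
report()"
```

```text
box br mm [-2.8  7.2] th 0.0052 size 277 117
L buffer br mm [-71.4 126.8]
R buffer br mm [ -70.2 -113.2]
L rail gap mm 3.2
R rail gap mm 2.3
t 21.12 tool br mm [-83.1 127. ] z 29.9 toolx yaw rel br y(deg) -0.03 tilt [-0.59  0.02] F br [-9.6  0.7] -0.0
```

Request:
carry_out(
  moves=[
    [[0,0,0,0.01,0.03,0,-1],[0,0,0,0.01,0.02,0,-1],[0,0,0,0.01,0.02,0,-1],[0,0,0,0,0.02,0,-1]],
  ],
)

```text
time: 21.45
tool_pos: [0.5506, 0.11, 0.0298]
tool_rot: [-0.004, 0.742, 0.671, -0.004]
contact_force: [-12.3, 1.6, 2.5]
gripper_width: 0.0
```

```bash
python3 -c "
from h import *
report()"
```

```text
box br mm [-2.3  7.1] th -0.0083 size 277 117
L buffer br mm [-69.3 127.7]
R buffer br mm [ -71.3 -112.3]
L rail gap mm 1.7
R rail gap mm 3.0
t 21.5 tool br mm [-80.1 128.2] z 29.8 toolx yaw rel br y(deg) -0.06 tilt [-0.67  0.04] F br [-11.9   1.6] 2.3
```

Request:
carry_out(
  moves=[
    [[0,0,0,0,0.02,0,-1],[0,0,0,0,0.02,0,-1]],
  ],
)

```text
time: 21.67
tool_pos: [0.5517, 0.1101, 0.0297]
tool_rot: [-0.005, 0.742, 0.671, -0.004]
contact_force: [-12.2, 4.4, 2.1]
gripper_width: -0.001
```

Request:
carry_out(
  moves=[
    [[0,0,0,0,0.02,0,-1],[0,0,0,0,0.02,0,-1]],
  ],
)

```text
time: 21.83
tool_pos: [0.5533, 0.1103, 0.0296]
tool_rot: [-0.005, 0.742, 0.671, -0.004]
contact_force: [-13.3, 4.3, 2.5]
gripper_width: -0.001
```

```bash
python3 -c "
from h import *
report()"
```

```text
box br mm [-1.2  7.2] th -0.0279 size 277 118
L buffer br mm [-65.9 129.1]
R buffer br mm [ -72.6 -110.8]
L rail gap mm -0.8
R rail gap mm 3.6
t 21.88 tool br mm [-77.4 128.8] z 29.6 toolx yaw rel br y(deg) -0.06 tilt [-0.71  0.11] F br [-13.4   2.4] 3.3
```

Request:
carry_out(
  moves=[
    [[0,0,0,0,0.02,0,-1],[0,0,0,0,0,0,-1]],
  ],
)

```text
time: 22.05
tool_pos: [0.5537, 0.1099, 0.0294]
tool_rot: [-0.005, 0.742, 0.671, -0.005]
contact_force: [-14.7, 2.7, 2.7]
gripper_width: 0.002
```

Request:
carry_out(
  moves=[
    [[0,0,0,0,0.02,0,-1],[0,0,0,0,0,0,-1]],
  ],
)

```text
time: 22.22
tool_pos: [0.5541, 0.1098, 0.0294]
tool_rot: [-0.005, 0.742, 0.671, -0.005]
contact_force: [-16.0, 2.9, 4.4]
gripper_width: -0.004
```

```bash
python3 -c "
from h import *
report()"
```

```text
box br mm [-1.2  7.2] th -0.0279 size 277 118
L buffer br mm [-65.9 129.1]
R buffer br mm [ -72.6 -110.8]
L rail gap mm -0.8
R rail gap mm 3.6
t 22.27 tool br mm [-76.7 128.3] z 29.3 toolx yaw rel br y(deg) -0.06 tilt [-0.85  0.06] F br [-16.6   1.1] 4.0
```

Request:
carry_out(
  moves=[
    [[0,0,0,0,-0.4,0,-1],[0,0,0,0,-0.4,0,-1],[0,0,0,-0.9,0,0,-1],[0,0,0,-0.9,0,0,-1],[0,0,0,-0.9,0,0,-1],[0,0,0,-0.9,0,0,-1],[0,0,0,-0.9,0,0,-1],[0,0,0,-0.9,0,0,-1]],
  ],
)

```text
time: 22.93
tool_pos: [0.5067, -0.1045, 0.0326]
tool_rot: [0.001, 0.742, 0.671, 0.0]
contact_force: [0.4, -0.6, 0.3]
gripper_width: -0.001
```

Request:
carry_out(
  moves=[
    [[0,0,0,-0.6,0,0,-1],[0,0,0,0,0,0,-1],[0,0,0,0,0,0,-1]],
  ],
)

```text
time: 23.18
tool_pos: [0.5045, -0.1278, 0.0325]
tool_rot: [0.0, 0.743, 0.67, 0.0]
contact_force: [-0.9, 0.6, -0.0]
gripper_width: -0.001
```

```bash
python3 -c "
from h import *
report()"
```

```text
box br mm [-2.2  7.4] th -0.023 size 277 119
L buffer br mm [-67.4 128.9]
R buffer br mm [ -72.9 -111. ]
L rail gap mm 0.5
R rail gap mm 4.2
t 23.23 tool br mm [-102.6 -111.9] z 32.3 toolx yaw rel br y(deg) -0.12 tilt [0.03 0.01] F br [-0.1  0.7] 0.3
```

Request:
carry_out(
  moves=[
    [[0,0,0,0,0.1,0,-1],[0,0,0,0,0.1,0,-1],[0,0,0,0,0.1,0,-1],[0,0,0,0,0.05,0,-1],[0,0,0,0,0.04,0,-1],[0,0,0,0,0.04,0,-1],[0,0,0,0,0.04,0,-1],[0,0,0,0,0.03,0,-1]],
  ],
)

```text
time: 23.9
tool_pos: [0.5217, -0.1275, 0.031]
tool_rot: [-0.003, 0.741, 0.671, -0.002]
contact_force: [-8.9, 0.9, 2.5]
gripper_width: 0.003
```

```bash
python3 -c "
from h import *
report()"
```

```text
box br mm [-2.2  7.4] th -0.023 size 277 119
L buffer br mm [-67.4 128.9]
R buffer br mm [ -72.9 -111. ]
L rail gap mm 0.5
R rail gap mm 4.2
t 23.95 tool br mm [ -85.5 -111. ] z 30.8 toolx yaw rel br y(deg) -0.01 tilt [-0.42  0.11] F br [-9.3  0.1] 2.4
```

Request:
carry_out(
  moves=[
    [[0,0,0,0,0.03,0,-1],[0,0,0,0,0.03,0,-1],[0,0,0,0,0.03,0,-1],[0,0,0,0,0.02,0,-1],[0,0,0,0,0.02,0,-1]],
  ],
)

```text
time: 24.37
tool_pos: [0.525, -0.1281, 0.03]
tool_rot: [-0.004, 0.742, 0.671, -0.003]
contact_force: [-12.6, -1.0, 2.1]
gripper_width: -0.001
```

```bash
python3 -c "
from h import *
report()"
```

```text
box br mm [-0.9  7.5] th -0.0046 size 278 117
L buffer br mm [-68.3 127.8]
R buffer br mm [ -69.4 -112.2]
L rail gap mm 0.5
R rail gap mm 1.3
t 24.42 tool br mm [ -81.8 -111.4] z 30.0 toolx yaw rel br y(deg) -0.02 tilt [-0.61  0.09] F br [-12.   -1.6] 2.0
```

Request:
carry_out(
  moves=[
    [[0,0,0,0,0.02,0,-1],[0,0,0,0,0.02,0,-1]],
  ],
)

```text
time: 24.58
tool_pos: [0.5263, -0.1281, 0.0298]
tool_rot: [-0.005, 0.741, 0.671, -0.004]
contact_force: [-10.8, 0.5, 1.4]
gripper_width: 0.001
```

Request:
carry_out(
  moves=[
    [[0,0,0,0,0.02,0,-1],[0,0,0,0,0.02,0,-1]],
  ],
)

```text
time: 24.75
tool_pos: [0.5278, -0.1283, 0.0297]
tool_rot: [-0.005, 0.741, 0.671, -0.004]
contact_force: [-12.4, -0.5, 1.2]
gripper_width: 0.005
```

Request:
carry_out(
  moves=[
    [[0,0,0,0,0.02,0,-1],[0,0,0,0,0,0,-1]],
  ],
)

```text
time: 24.92
tool_pos: [0.5284, -0.1286, 0.0296]
tool_rot: [-0.005, 0.741, 0.671, -0.004]
contact_force: [-12.7, -0.4, 1.4]
gripper_width: 0.005
```

```bash
python3 -c "
from h import *
report()"
```

```text
box br mm [-0.2  7.4] th 0.0207 size 278 118
L buffer br mm [-70.7 126. ]
R buffer br mm [ -65.7 -113.9]
L rail gap mm 1.7
R rail gap mm -1.6
t 24.97 tool br mm [ -78.4 -111.4] z 29.7 toolx yaw rel br y(deg) 0.01 tilt [-0.69  0.1 ] F br [-13.5  -2.4] 1.6
```

Request:
carry_out(
  moves=[
    [[0,0,0,0,0.02,0,-1],[0,0,0,0,0,0,-1]],
  ],
)

```text
time: 25.13
tool_pos: [0.5288, -0.1283, 0.0295]
tool_rot: [-0.005, 0.741, 0.671, -0.004]
contact_force: [-14.6, 0.5, 4.0]
gripper_width: 0.0
```

Request:
carry_out(
  moves=[
    [[0,0,0,0,0.02,0,-1],[0,0,0,0,0,0,-1]],
  ],
)

```text
time: 25.3
tool_pos: [0.5292, -0.1281, 0.0294]
tool_rot: [-0.006, 0.741, 0.671, -0.004]
contact_force: [-16.4, 0.5, 3.6]
gripper_width: 0.006
```

```bash
python3 -c "
from h import *
report()"
```

```text
box br mm [-0.2  7.4] th 0.0207 size 278 118
L buffer br mm [-70.7 126. ]
R buffer br mm [ -65.7 -113.9]
L rail gap mm 1.7
R rail gap mm -1.6
t 25.35 tool br mm [ -77.8 -110.9] z 29.4 toolx yaw rel br y(deg) 0.02 tilt [-0.82  0.17] F br [-16.3  -0.8] 3.5
```

Request:
carry_out(
  moves=[
    [[0,0,0,0,0.02,0,-1],[0,0,0,0,0,0,-1]],
  ],
)

```text
time: 25.52
tool_pos: [0.5295, -0.128, 0.0292]
tool_rot: [-0.006, 0.741, 0.671, -0.005]
contact_force: [-17.4, 1.0, 4.2]
gripper_width: 0.001
```

Request:
carry_out(
  moves=[
    [[0,0,0,0,-0.4,0,-1],[0,0,0,0,-0.4,0,-1],[0,0,0,0.9,0,0,-1],[0,0,0,0.9,0,0,-1],[0,0,0,0.9,0,0,-1],[0,0,0,0.9,0,0,-1],[0,0,0,0.9,0,0,-1],[0,0,0,0.9,0,0,-1]],
  ],
)

```text
time: 26.18
tool_pos: [0.5258, 0.0905, 0.0325]
tool_rot: [0.0, 0.742, 0.671, 0.001]
contact_force: [0.4, 0.6, -0.1]
gripper_width: -0.002
```

Request:
carry_out(
  moves=[
    [[0,0,0,0.55,0,0,-1],[0,0,0,0,0,0,-1],[0,0,0,0,0,0,-1]],
  ],
)

```text
time: 26.43
tool_pos: [0.5279, 0.1115, 0.0323]
tool_rot: [0.0, 0.741, 0.672, 0.0]
contact_force: [-0.4, 0.0, -0.3]
gripper_width: -0.0
```

```bash
python3 -c "
from h import *
report()"
```

```text
box br mm [-0.3  7.2] th 0.0219 size 277 118
L buffer br mm [-71.  125.6]
R buffer br mm [ -65.7 -114.3]
L rail gap mm 1.9
R rail gap mm -1.6
t 26.48 tool br mm [-103.   126.5] z 32.2 toolx yaw rel br y(deg) 0.03 tilt [ 0.01 -0.02] F br [-0.3 -0.4] -0.1
```

Request:
carry_out(
  moves=[
    [[0,0,0,0,0.15,0,-1],[0,0,0,0,0.15,0,-1],[0,0,0,0,0.08,0,-1],[0,0,0,0,0.05,0,-1],[0,0,0,0,0.04,0,-1],[0,0,0,0,0.04,0,-1],[0,0,0,0,0.03,0,-1],[0,0,0,0,0.02,0,-1]],
  ],
)

```text
time: 27.15
tool_pos: [0.5483, 0.1083, 0.0314]
tool_rot: [-0.001, 0.742, 0.671, -0.002]
contact_force: [-6.7, 0.1, 1.8]
gripper_width: -0.0
```

Request:
carry_out(
  moves=[
    [[0,0,0,0,0.03,0,-1],[0,0,0,0,0.02,0,-1]],
  ],
)

```text
time: 27.32
tool_pos: [0.549, 0.1084, 0.0309]
tool_rot: [-0.002, 0.741, 0.671, -0.003]
contact_force: [-10.2, 0.3, 2.6]
gripper_width: 0.0
```

```bash
python3 -c "
from h import *
report()"
```

```text
box br mm [-0.2  7. ] th 0.0207 size 277 118
L buffer br mm [-70.7 125.6]
R buffer br mm [ -65.7 -114.4]
L rail gap mm 1.7
R rail gap mm -1.6
t 27.37 tool br mm [-81.7 126.4] z 30.8 toolx yaw rel br y(deg) -0.01 tilt [-0.43  0.01] F br [-9.2 -0.5] 1.9
```

Request:
carry_out(
  moves=[
    [[0,0,0,0,0.02,0,-1],[0,0,0,0,0.02,0,-1],[0,0,0,0,0.02,0,-1],[0,0,0,0,0.02,0,-1]],
  ],
)

```text
time: 27.7
tool_pos: [0.5506, 0.1084, 0.0301]
tool_rot: [-0.004, 0.741, 0.671, -0.004]
contact_force: [-12.9, 1.9, 1.6]
gripper_width: 0.005
```

Request:
carry_out(
  moves=[
    [[0,0,0,0,0.02,0,-1],[0,0,0,0,0.02,0,-1]],
  ],
)

```text
time: 27.87
tool_pos: [0.5519, 0.1084, 0.0299]
tool_rot: [-0.004, 0.741, 0.671, -0.004]
contact_force: [-11.8, 1.5, 1.0]
gripper_width: 0.001
```

```bash
python3 -c "
from h import *
report()"
```

```text
box br mm [0.2 7. ] th -0.0034 size 277 117
L buffer br mm [-67.4 127.3]
R buffer br mm [ -68.2 -112.7]
L rail gap mm -0.5
R rail gap mm 0.1
t 27.92 tool br mm [-78.6 126.6] z 29.9 toolx yaw rel br y(deg) -0.01 tilt [-0.65  0.04] F br [-12.1   2.1] 2.4
```

Nearly flush (θ ≈ 0). Press slowly.

Request:
carry_out(
  moves=[
    [[0,0,0,0,0.02,0,-1],[0,0,0,0,0,0,-1]],
  ],
)

```text
time: 28.08
tool_pos: [0.5522, 0.1082, 0.0297]
tool_rot: [-0.004, 0.741, 0.671, -0.005]
contact_force: [-14.5, 2.0, 2.8]
gripper_width: 0.003
```

Request:
carry_out(
  moves=[
    [[0,0,0,0,0.02,0,-1],[0,0,0,0,0,0,-1]],
  ],
)

```text
time: 28.25
tool_pos: [0.5524, 0.1081, 0.0294]
tool_rot: [-0.005, 0.741, 0.671, -0.005]
contact_force: [-16.6, 2.7, 2.6]
gripper_width: 0.003
```

Request:
carry_out(
  moves=[
    [[0,0,0,0,0.02,0,-1],[0,0,0,0,0,0,-1]],
  ],
)

```text
time: 28.42
tool_pos: [0.5527, 0.108, 0.0292]
tool_rot: [-0.005, 0.741, 0.671, -0.006]
contact_force: [-17.0, 1.6, 3.8]
gripper_width: 0.005
```

```bash
python3 -c "
from h import *
report()"
```

```text
box br mm [0.2 7.1] th -0.0044 size 277 117
L buffer br mm [-67.2 127.4]
R buffer br mm [ -68.3 -112.6]
L rail gap mm -0.6
R rail gap mm 0.1
t 28.47 tool br mm [-77.8 126.4] z 29.2 toolx yaw rel br y(deg) -0.0 tilt [-0.87  0.02] F br [-16.1   0.2] 3.7
```

Request:
carry_out(
  moves=[
    [[0,0,0,0,0.02,0,-1],[0,0,0,0,0,0,-1],[0,0,0,0,0,0,-1]],
  ],
)

```text
time: 28.72
tool_pos: [0.5531, 0.108, 0.029]
tool_rot: [-0.006, 0.741, 0.671, -0.006]
contact_force: [-17.5, 2.4, 3.7]
gripper_width: 0.001
```

Request:
carry_out(
  moves=[
    [[0,0,0,0,0.015,0,-1],[0,0,0,0,0,0,-1],[0,0,0,0,0,0,-1],[0,0,0,0,0,0,-1]],
  ],
)

```text
time: 29.05
tool_pos: [0.5534, 0.1079, 0.029]
tool_rot: [-0.006, 0.741, 0.671, -0.006]
contact_force: [-18.2, 1.8, 4.7]
gripper_width: 0.001
```

```bash
python3 -c "
from h import *
report()"
```

```text
box br mm [0.2 7.1] th -0.0044 size 277 117
L buffer br mm [-67.2 127.4]
R buffer br mm [ -68.3 -112.6]
L rail gap mm -0.6
R rail gap mm 0.1
t 29.1 tool br mm [-77.2 126.4] z 29.0 toolx yaw rel br y(deg) 0.0 tilt [-0.98  0.03] F br [-18.1  -0.4] 5.6
```

Request:
carry_out(
  moves=[
    [[0,0,0,0,-0.1,0,-1],[0,0,0,0,-0.5,0,-1],[0,0,0,0,-0.6,-0.4,-1],[0,0,0,0,-0.45,-0.6,-1],[0,0,0,0,0,-0.3,-1],[0,0,0,0.8,0,0,-1],[0,0,0,0.9,0,0,-1],[0,0,0,0.9,0,0,-1]],
  ],
)

```text
time: 29.77
tool_pos: [0.5067, 0.2184, 0.0856]
tool_rot: [0.001, 0.742, 0.67, 0.002]
contact_force: [1.1, 0.3, 0.2]
gripper_width: 0.003
```

Request:
carry_out(
  moves=[
    [[0,0,0,0.35,0,0,-1],[0,0,0,0,0,0,-1],[0,0,0,0,0,0,-1]],
  ],
)

```text
time: 30.02
tool_pos: [0.507, 0.2315, 0.0842]
tool_rot: [0.0, 0.741, 0.671, -0.0]
contact_force: [-0.8, 0.6, -0.1]
gripper_width: -0.003
```

```bash
python3 -c "
from h import *
f=report()
im=f['frame'][125:260,165:365,::-1]
cv2.imwrite('pics/t2.png',cv2.resize(im,None,fx=4,fy=4,interpolation=cv2.INTER_CUBIC))
f=grab_frame('scene');cv2.imwrite('pics/s2.png',f['frame'][:,:,::-1])"
```

```text
box br mm [-0.6  7.4] th -0.0047 size 277 118
L buffer br mm [-68.  127.7]
R buffer br mm [ -69.1 -112.3]
L rail gap mm 0.2
R rail gap mm 1.0
t 30.07 tool br mm [-135.7  243.9] z 84.1 toolx yaw rel br y(deg) -0.01 tilt [-0.   -0.04] F br [0.7 0.1] 0.3
```

View pics/t2.png

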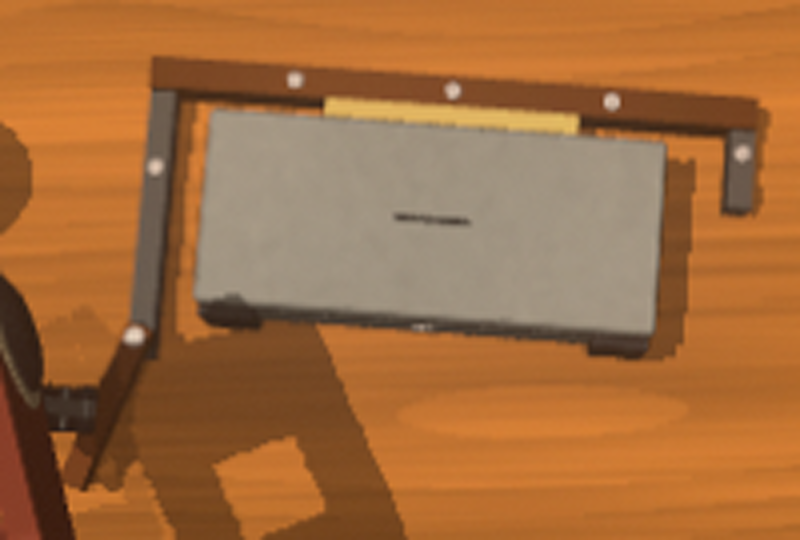

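View pics/s2.png

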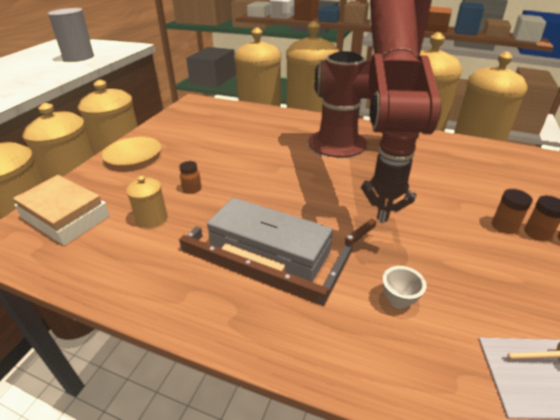

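Request:
carry_out(
  moves=[
    [[0,0,0,0,0,0.5,-1],[0,0,0,0,0,0.5,-1],[0,0,0,0,0,0.35,-1],[0,0,0,0,0,0,-1],[0,0,0,0,0,0,-1]],
  ],
)

```text
time: 30.53
tool_pos: [0.506, 0.2299, 0.0294]
tool_rot: [-0.0, 0.742, 0.67, -0.001]
contact_force: [0.6, 0.1, 0.5]
gripper_width: -0.002
```

```bash
python3 -c "
from h import *
tool()
p=state();c=tobr(p['tool_pos'])*1000
prev=c
for t in np.arange(-.31,1.58,.189):
    C,S=np.cos(t),np.sin(t);h=14.5*abs(C)+11*abs(S)+8
    q=np.array([-81-78*C-h*S,185-78*S+h*C]);d=(q-prev)/40
    print(round(t,2),q.round(1),'row x(left)',d[1].round(3),'y(fwd)',d[0].round(3));prev=q
"
```

```text
t 30.53 tool br mm [-136.4  243. ] z 29.4 toolx yaw rel br y(deg) -0.12 tilt [-0.12 -0.05] F br [0.6 0.1] 0.5
-0.31 [-147.6  232.8] row x(left) -0.257 y(fwd) -0.28
-0.12 [-155.6  218. ] row x(left) -0.37 y(fwd) -0.199
0.07 [-160.4  202.9] row x(left) -0.378 y(fwd) -0.121
0.26 [-162.7  189.2] row x(left) -0.342 y(fwd) -0.059
0.45 [-162.5  174.7] row x(left) -0.363 y(fwd) 0.006
0.64 [-159.3  159.8] row x(left) -0.371 y(fwd) 0.079
0.82 [-153.   145.4] row x(left) -0.361 y(fwd) 0.158
1.01 [-143.5  132.1] row x(left) -0.333 y(fwd) 0.238
1.2 [-131.   120.7] row x(left) -0.284 y(fwd) 0.312
1.39 [-116.   112.1] row x(left) -0.216 y(fwd) 0.375
```

Request:
carry_out(
  moves=[
    [[0,0,0,-0.13,-0.14,0,-1],[0,0,0,-0.13,-0.14,0,-1],[0,0,0,-0.185,-0.1,0,-1],[0,0,0,-0.185,-0.1,0,-1],[0,0,0,-0.19,-0.06,0,-1],[0,0,0,-0.19,-0.06,0,-1],[0,0,0,-0.17,-0.03,0,-1],[0,0,0,-0.17,-0.03,0,-1]],
  ],
)

```text
time: 31.2
tool_pos: [0.4748, 0.1795, 0.0304]
tool_rot: [-0.0, 0.742, 0.671, 0.0]
contact_force: [1.8, 1.9, -0.3]
gripper_width: -0.005
```

Request:
carry_out(
  moves=[
    [[0,0,0,-0.18,0,0,-1],[0,0,0,-0.18,0,0,-1],[0,0,0,-0.185,0.04,0,-1],[0,0,0,-0.185,0.04,0,-1],[0,0,0,-0.18,0.08,0,-1],[0,0,0,-0.18,0.08,0,-1]],
  ],
)

```text
time: 31.7
tool_pos: [0.4801, 0.135, 0.0301]
tool_rot: [-0.0, 0.742, 0.671, -0.0]
contact_force: [0.1, 2.2, -0.4]
gripper_width: 0.001
```

```bash
python3 -c "
from h import *
f=report()
im=f['frame'][125:260,165:365,::-1]
cv2.imwrite('pics/t3.png',cv2.resize(im,None,fx=4,fy=4,interpolation=cv2.INTER_CUBIC))"
```

```text
box br mm [-0.5  7.4] th -0.0047 size 277 118
L buffer br mm [-67.9 127.7]
R buffer br mm [ -69.  -112.3]
L rail gap mm 0.1
R rail gap mm 0.9
t 31.75 tool br mm [-152.2  145.1] z 30.1 toolx yaw rel br y(deg) -0.07 tilt [-0.03 -0.06] F br [-0.7 -0.5] 0.2
```

View pics/t3.png

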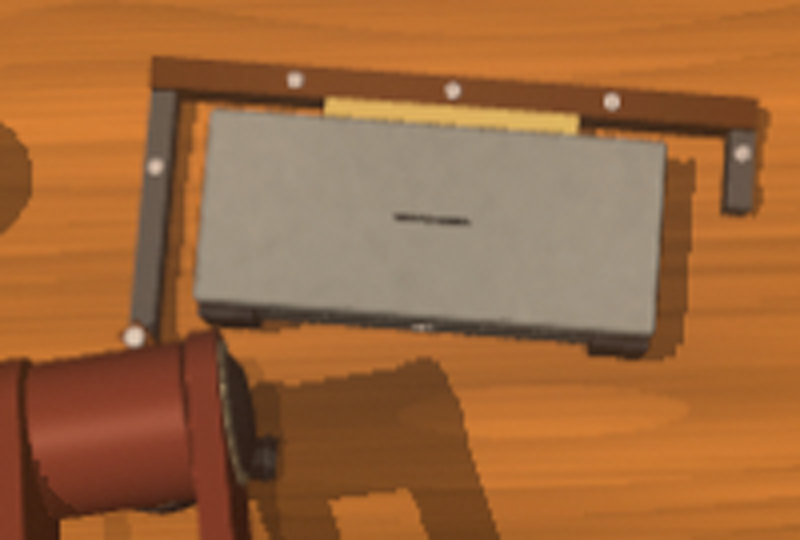

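Request:
carry_out(
  moves=[
    [[0,0,0,-0.17,0.12,0,-1],[0,0,0,-0.17,0.12,0,-1],[0,0,0,-0.14,0.16,0,-1],[0,0,0,-0.14,0.16,0,-1],[0,0,0,-0.1,0.18,0,-1],[0,0,0,-0.1,0.18,0,-1],[0,0,0,-0.03,0.08,0,-1],[0,0,0,-0.03,0.08,0,-1]],
  ],
)

```text
time: 32.42
tool_pos: [0.5201, 0.0961, 0.0301]
tool_rot: [-0.0, 0.742, 0.671, -0.0]
contact_force: [-1.4, 1.2, 0.8]
gripper_width: -0.0
```

```bash
python3 -c "
from h import *
f=report()
f=grab_frame('scene')
im=f['frame'][180:320,200:420,::-1]
cv2.imwrite('pics/s4.png',cv2.resize(im,None,fx=3.5,fy=3.5,interpolation=cv2.INTER_CUBIC))"
```

```text
box br mm [0.2 7.4] th -0.0044 size 277 117
L buffer br mm [-67.2 127.7]
R buffer br mm [ -68.3 -112.3]
L rail gap mm -0.6
R rail gap mm 0.1
t 32.47 tool br mm [-108.7  111.2] z 30.3 toolx yaw rel br y(deg) -0.05 tilt [ 0.01 -0.02] F br [-0.7 -0.7] -0.3
```

View pics/s4.png

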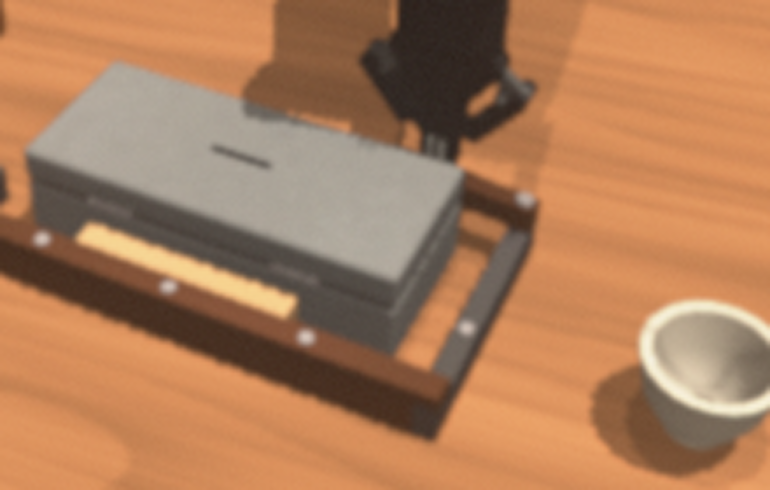

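Request:
carry_out(
  moves=[
    [[0,0,0,0,0.05,0,-1],[0,0,0,0,0.05,0,-1],[0,0,0,0,0.04,0,-1],[0,0,0,0,0,0,-1]],
  ],
)

```text
time: 32.85
tool_pos: [0.5253, 0.0959, 0.0302]
tool_rot: [0.0, 0.742, 0.671, -0.0]
contact_force: [-1.6, 0.3, -0.9]
gripper_width: -0.002
```

Request:
carry_out(
  moves=[
    [[0,0,0,0,0.03,0,-1],[0,0,0,0,0.02,0,-1],[0,0,0,0,0,0,-1]],
  ],
)

```text
time: 33.1
tool_pos: [0.5272, 0.0957, 0.0302]
tool_rot: [0.0, 0.742, 0.671, -0.0]
contact_force: [-1.7, -0.7, 0.7]
gripper_width: -0.0
```

```bash
python3 -c "
from h import *
tool()"
```

```text
t 33.1 tool br mm [-102.   111.6] z 30.2 toolx yaw rel br y(deg) -0.02 tilt [-0.01 -0.01] F br [-1.6 -0.9] 0.7
```

Request:
carry_out(
  moves=[
    [[0,0,0,0,0.02,0,-1],[0,0,0,0,0.02,0,-1],[0,0,0,0,0,0,-1]],
  ],
)

```text
time: 33.35
tool_pos: [0.5288, 0.0955, 0.0302]
tool_rot: [-0.0, 0.742, 0.671, -0.0]
contact_force: [-2.2, 0.3, -0.7]
gripper_width: -0.007
```

Request:
carry_out(
  moves=[
    [[0,0,0,0,0.02,0,-1],[0,0,0,0,0.02,0,-1],[0,0,0,0,0,0,-1]],
  ],
)

```text
time: 33.6
tool_pos: [0.5289, 0.0955, 0.0301]
tool_rot: [-0.002, 0.742, 0.671, -0.002]
contact_force: [-7.4, -0.2, 5.3]
gripper_width: -0.003
```

```bash
python3 -c "
from h import *
tool()"
```

```text
t 33.6 tool br mm [-100.3  111.6] z 30.1 toolx yaw rel br y(deg) -0.02 tilt [-0.25  0.01] F br [-7.4 -1. ] 5.3
```

Request:
carry_out(
  moves=[
    [[0,0,0,0,-0.1,0,-1],[0,0,0,0,-0.5,0,-1],[0,0,0,0,-0.9,0,-1],[0,0,0,0,-0.5,-0.9,-1],[0,0,0,0,0,-1,-1],[0,0,0,0,0,-1,-1],[0,0,0,0,0,-1,-1],[0,0,0,0,0,0,-1]],
  ],
)

```text
time: 34.27
tool_pos: [0.4563, 0.1041, 0.197]
tool_rot: [0.006, 0.741, 0.671, 0.008]
contact_force: [0.4, -0.2, 1.4]
gripper_width: 0.002
```

Request:
carry_out(
  moves=[
    [[0,0,0,0.9,0,0,-1],[0,0,0,0.9,0,0,-1],[0,0,0,0.9,0,0,-1],[0,0,0,0.9,0,0,-1],[0,0,0,0.9,0,0,-1],[0,0,0,0,0,0,-1],[0,0,0,0,0,0,-1],[0,0,0,0,0,0,-1]],
  ],
)

```text
time: 34.93
tool_pos: [0.4689, 0.2825, 0.1862]
tool_rot: [0.0, 0.741, 0.671, 0.0]
contact_force: [0.1, -0.5, -1.1]
gripper_width: 0.003
```

```bash
python3 -c "
from h import *
f=report()
cv2.imwrite('pics/t5f.png',f['frame'][:,:,::-1])
im=f['frame'][125:260,165:365,::-1]
cv2.imwrite('pics/t5.png',cv2.resize(im,None,fx=4,fy=4,interpolation=cv2.INTER_CUBIC))"
```

```text
box br mm [-0.5  7.4] th -0.0044 size 277 118
L buffer br mm [-68.  127.7]
R buffer br mm [ -69.  -112.3]
L rail gap mm 0.2
R rail gap mm 0.9
t 34.98 tool br mm [-178.5  291.2] z 186.2 toolx yaw rel br y(deg) -0.06 tilt [ 0.03 -0.  ] F br [0.1 0.1] 0.7
```

View pics/t5.png

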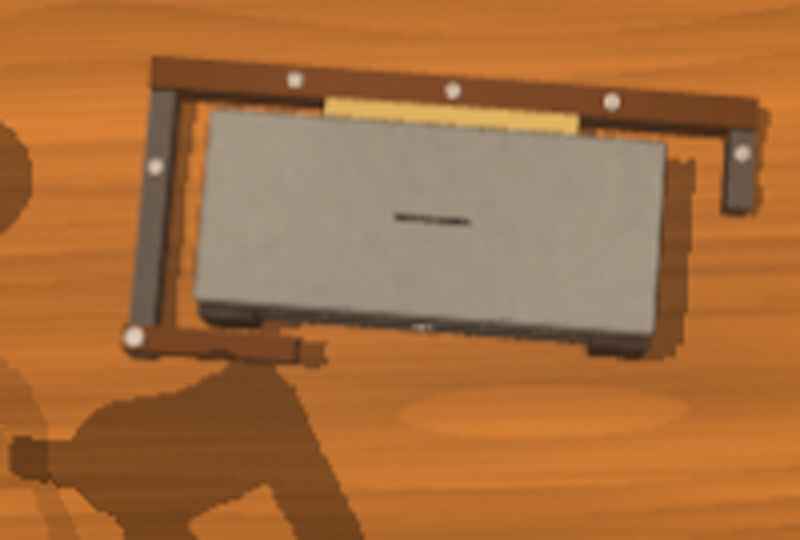

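View pics/t5f.png

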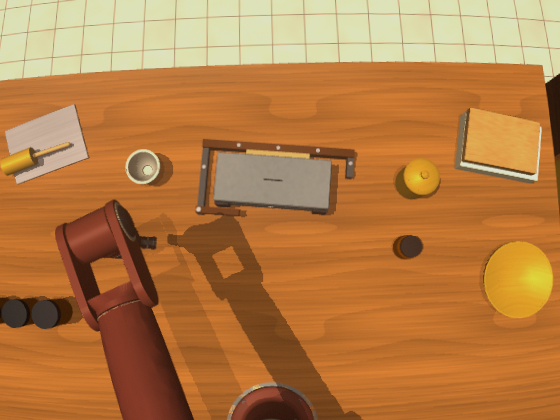

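```bash
python3 -c "
from h import *
print(ticket.job_done())"
```

```text
the job is handed in; nothing more can be done
None
```

The cash box is home against the bearing block with the keeper bar swung fully across behind it, and I've handed the job in at about 35 s. No verdict came back.

**Walking it in:** I pushed the left and right buffers in turn, nine pushes in all. On the last left push I pressed until the box stopped moving while the wrist force rose to about 18 N, so it was bearing on the block. The highest push I read was 18.2 N; readings came only at the ends of moves, so a brief higher peak could have gone unseen.

**Closing the keeper:** I swung the bar round with the shut fingers until they met its rigid stop, at about 7 N on the fingers. I then backed off and moved the arm clear.

**Last camera checks:**
- **Box:** about 0.5 mm short of home, 0.004 rad askew and 7 mm to the side, which is within the limits.
- **Keeper:** lies parallel to the cross bar within about 0.01 rad, clear of the left buffer.
- **Bystanders:** the tin, jar and mortar are at the same pixels as at the start.
- **Arm:** touching nothing, with the wrist reading under 1.5 N, about the noise level.

**One disagreement:** while the box was known to touch the block, the measured gaps at its ends read between -1.6 and +0.5 mm. My bracket pose is therefore off by about 1 mm and perhaps 0.006 rad. The final pose stays within the limits even allowing for that.

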